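# Square a junction box into the jig corner and hold it

## Task

Lift the loose cover off the yellow junction box and lay it gently, right way up, on the blue mat. Then set the box flat on the jig plate, one long side to the long red stop and one end to the short red stop, press it square into the corner so that it pushes on both stops at once, and finish while still holding it pressed there with the gripper; do not disturb the other things on the bench and do not drop or tip over anything.

Things in the scene. Friction and masses are not known exactly. Their poses are not given: they have to be found in the camera images.
- box: Yellow plastic junction box, open on top, 100 mm (its x) by 60 mm (its y) by 60 mm high, walls and floor 4 mm, about 0.25 to 0.5 kg, with a terminal strip and small circuit board low inside. Loose. Starts standing on the bench under its cover. Origin: centre of its underside; z up. Either end may go to the short stop: a half turn makes no difference.
- cover: Grey plastic cover, 110 mm (its x) by 70 mm (its y), 0.1 to 0.16 kg: a 4 mm top plate with an 8 mm deep skirt all round that goes over the outside of the box rim with 2 mm play each side. Lies loose on the box (its origin then 52 mm above the box's origin). Origin: centre of the skirt's lower edge; top face at z = 12 mm; on it a black bar handle, 60 mm along x, 14 mm wide in y, from z = 12 to 40 mm. Just lifts off; starts with its long axis along the box's.
- mat: Blue flat rubber mat fixed to the bench, 200 mm (its x) by 160 mm (its y), 3 mm thick. Origin: centre of its underside.
- jig: Bare aluminium jig plate fixed to the bench, 170 mm (its x) by 130 mm (its y), 12 mm thick, polished and slippery like the stops (friction about 0.25 with the box). Origin: centre of its underside, so the plate's top is at z = 12 mm. The two red stops stand on it along its +y and +x sides. With the box home in the corner its centre is at x = 10 mm, y = 10 mm in this frame, its long side along x.
- long_stop: Red steel bar fixed on the jig plate along its +y side, 125 mm (x) by 14 mm (y), standing 16 mm above the plate. Rigid. Origin: centre of its underside, at the plate's top; the face that takes the box's long side is at y = -7 mm. Axes as the jig's. The box's sides rise 44 mm above the stops, so fingers gripping its upper part pass over them.
- short_stop: Red steel bar fixed on the jig plate along its +x side, 14 mm (x) by 70 mm (y), standing 16 mm above the plate. Rigid. Origin: centre of its underside, at the plate's top; the face that takes the box's end is at x = -7 mm. Axes as the jig's.
- jig_corner (a point): Where the planes of the two stop faces meet at the plate's top: x = 60 mm, y = 40 mm, z = 12 mm in the jig's frame (the bars stop 10 mm short of it).
- battery: Bystander: black and red tool battery pack, 75 by 62 by 61 mm, loose. Leave alone.
- tape_measure: Bystander: orange pocket tape measure, 68 by 34 by 60 mm, loose, upright. Leave alone.
- screwdriver: Bystander: screwdriver with red handle, about 170 mm long, lying along its x. Leave alone.
There are look-alikes about, which are no part of the job. Of the things shaped like the cover, the grey one is meant.

How it is judged:
By the outcome, as a careful person would: the job done as asked, in the order asked, and still so for the second after the job is handed in, while the arm keeps its last pose, push and grip.
It also fails if it takes over 72 s, if anything falls off the work surface, if the arm or the gripper's body presses on something with over 40 N, if the wrist force passes 120 N, or if a joint passes its speed limit or range.

## Robot

A 6-joint arm with a two-finger parallel gripper is mounted at the origin on the work surface. World frame = base frame: x ahead of the robot, y to its left, z up, the work surface at z = 0. Lengths are in m, angles in rad, forces in N, time in s.
With the tool pointing down it reaches from about 0.25 to 0.725 m from the base axis. Payload 4 kg.
Tool frame: the origin (TCP) lies midway between the tips of the shut fingers; the grasp point (between the pads) lies 19 mm behind it (bot.grip_point_offset is the distance from the TCP to the grasp point, in m); z points along the fingers, y is the line along which they close (so a half turn about z gives the same grasp; the last joint's range is limited). The gripper opens to 85 mm and grips with 20 to 120 N. Pads are 22 mm wide; open, the fingers measure 114 mm over their backs; the gripper's body (76 mm by 85 mm) begins 54 mm behind the grasp point. The pads swing forward as they close: fully open they stand 13 mm farther back than shut.
Start: joints at [-1.29, 0.241, 0.005, 1.335, 0, 1.571], TCP at [0.139, -0.48, 0.231] pointing down, gripper open.
Joint ranges: [-2.72, 2.72], [-1.05, 1.87], [-1.09, 1.28], [-1.99, 2.15], [-1.42, 1.44], [-3.14, 3.14]. Speed limits (rad/s): [2.79, 2.79, 3.14, 3.14, 3.14, 3.14].

## Interface

Orientations are given as a unit quaternion [x, y, z, w].
In Python, from workcell import bot gives the robot as it stands.
- The arm moves only by the tool step_arm, never from a script. Its argument "targets" is text: rows parted by semicolons, each of 7 numbers parted by spaces: the opening, from -1 (shut) to 1 (fully open), so that 0 is half open, then the shift along the world's x, y, z normalised to -1 to 1, where 1 is 0.5 m, then the turn, a rotation vector about the world's x, y, z normalised to -1 to 1, where 1 is pi/4 rad. In form: gripper x y z wx wy wz; .... A call has 1 to 10 rows; each row is the pose to reach, as a shift and turn from the pose commanded when the call began; what a row does not reach only later rows make up. A row lasts 1/12 s, in which the tool goes at most 41.7 mm and 7.16 degrees, less where a joint would pass 70% of its speed; a pose out of reach is approached as far as the arm can. A call with a number of a shift or a turn outside -1 to 1 is refused whole. A call with a gripper value outside its range is refused whole. The fingers move at their own pace and stop on an object; the grip force is fixed at half the most. Time passes only in rows, so rows that repeat a pose let the fingers close. It gives the time, the measured TCP pose, the force, the opening and the grip force at its end, in the units of the state.
- bot.get_obs(): the state, without advancing time (a new reading comes with each control period).
- bot.camera(name): name is "scene" or "top" or "wrist"; returns the picture (384x512x3 uint8, red, green, blue); there is no depth.
- bot.camera_info(name): a dict with "vertical_fov" (degrees; the focal length in pixels is half the picture's height over the tangent of half this angle, whatever the lens; pixels are square), "cx", "cy" (the principal point, pixels), "pose" (4x4, takes a point from camera to world coordinates). Camera axes: x right, y up, looking along -z (the intrinsics and any distortion apply to the point x, -y, -z); pixel columns grow to the right and rows downward; lengths in m; the calibration is good to about 2 mm. A picture is of the moment at which its call begins: read the wrist's pose just before it. camera_info takes no time and is no camera call; for the wrist camera it gives the pose at the moment of the call.
- bot.job_done(): hands the job in; it is judged then, once.
The state is a dict: "clock": time; "joint_pos": joint angles; "joint_vel": joint speeds; "tau": joint torques, N m; "eef_pos": TCP position; "tool_rot": TCP orientation; "ft_force": force on the tool from outside, world axes, zero at the start; "ft_torque": the same for the moment, N m; "grip_width": finger opening in m; "grasp_force": force on a finger pad.
Only numpy, scipy, OpenCV 4.12 (cv2) and the standard library are available. Lean on these libraries where they do the work, as an engineer would, in place of code of your own. Each camera call takes 0.05 s, during which the arm holds its last target. There are 200 camera calls.

## Working session

There is one attempt and no reset: what is moved stays moved. The work goes in short steps, Python scripts to look and compute and a tool call to move; the robot and the scene stay as the last step left them, time stands still between calls to the robot, and variables do not carry over. Pictures are saved under pics/ and viewed, at most 10 in all, crops included, and the job is handed in when it is done.

Besides the shell and the picture viewer there is one more tool, called by a JSON object that holds its "fn" and its "kwargs". step_arm: Moves the arm, as the interface text tells. Scaled input: -1 to 1 covers 0.5 m each way for a shift and pi/4 rad each way for a turn. Its arguments: {"type":"object","properties":{"targets":{"type":"string"}},"required":["targets"]}

```bash
mkdir -p pics; ls
python3 - <<'E'
from workcell import bot
import cv2,numpy as np
for n in("scene","top"):
    i=bot.camera_info(n);print(n,{k:(np.round(v,4).tolist() if k=='pose' else v) for k,v in i.items()})
    cv2.imwrite(f"pics/{n}0.png",bot.camera(n)[:,:,::-1])
a=cv2.imread("pics/scene0.png");b=cv2.imread("pics/top0.png")
cv2.imwrite("pics/both0.png",cv2.resize(np.vstack([a,b]),(800,1200))[:600]) 
print(bot.get_obs())
E
```

```text
pics
scene {'vertical_fov': 46.30569801220352, 'cx': 254.55292082137225, 'cy': 190.04165974674856, 'pose': [[-0.7731, -0.4354, 0.4612, 1.1444], [0.634, -0.5079, 0.5832, 0.8034], [-0.0197, 0.7433, 0.6687, 0.9159], [0.0, 0.0, 0.0, 1.0]]}
top {'vertical_fov': 55.779924214154505, 'cx': 251.29449960626494, 'cy': 191.44164841270964, 'pose': [[-0.0131, 0.9931, -0.1168, 0.4277], [-0.9999, -0.0133, -0.0011, 0.0833], [-0.0026, 0.1167, 0.9932, 1.206], [0.0, 0.0, 0.0, 1.0]]}
{'clock': 0.1, 'joint_pos': array([-1.28997865e+00,  2.41388565e-01,  3.87827506e-03,  1.33519482e+00,
        1.19065400e-05,  1.57082672e+00]), 'joint_vel': array([-1.06278576e-03, -2.74597416e-03,  2.21796641e-03, -1.14617403e-03,
        1.01553149e-03, -6.59067940e-05]), 'tau': array([ 2.09914233e-04, -3.73137224e+01,  2.53009933e+01,  1.08270912e-02,
        6.07143033e-05,  6.34319392e-06]), 'eef_pos': array([ 0.13842043, -0.47988059,  0.23048391]), 'tool_rot': array([ 9.90160539e-01,  1.39932824e-01, -1.27684550e-04, -9.45828496e-04]), 'ft_force': array([-0.38466857,  0.09928264, -0.29565668]), 'ft_torque': array([-0.01448602, -0.00750824,  0.02372137]), 'grasp_force': 0.0, 'grip_width': 0.08494681999522341}
```

View pics/top0.png

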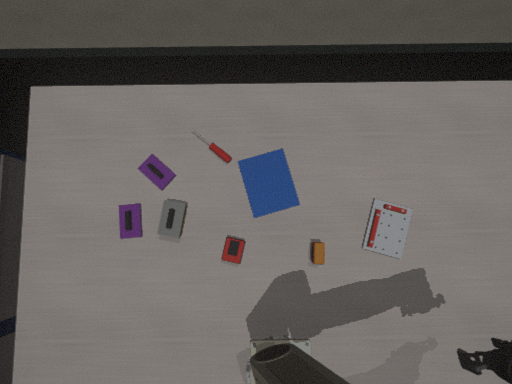

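View pics/scene0.png

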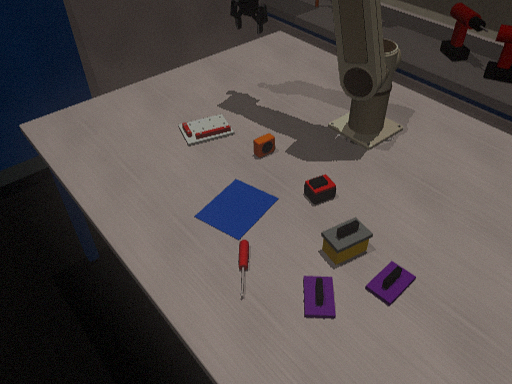

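The top view shows three cover shapes: purple at (157,172), purple at (130,221), and grey at (173,219). The grey one sits on the yellow box, so it is the one meant. The mat is at (269,183), the jig at (388,228) with red stops at (374,228) and (395,209), the battery at (233,250), the tape at (318,253) and the screwdriver at (213,147). The scene view confirms yellow under grey at (345,240).

```bash
cat > h.py <<'E'
from workcell import bot
import cv2,numpy as np
def ray(info,px,z):
    """pixels (N,2) -> world points on plane z"""
    px=np.atleast_2d(np.asarray(px,float)); T=np.array(info['pose'])
    f=192/np.tan(np.radians(info['vertical_fov'])/2)
    d=np.c_[(px[:,0]-info['cx'])/f,-(px[:,1]-info['cy'])/f,-np.ones(len(px))]@T[:3,:3].T
    return T[:3,3]+d*((z-T[2,3])/d[:,2])[:,None]
def proj(info,P):
    T=np.array(info['pose']);f=192/np.tan(np.radians(info['vertical_fov'])/2)
    c=(np.atleast_2d(P)-T[:3,3])@T[:3,:3]
    return np.c_[info['cx']-f*c[:,0]/c[:,2],info['cy']+f*c[:,1]/c[:,2]]
def blobs(m,amin=15):
    c,_=cv2.findContours(m.astype(np.uint8),cv2.RETR_EXTERNAL,cv2.CHAIN_APPROX_NONE)
    return sorted([k for k in c if cv2.contourArea(k)>=amin],key=cv2.contourArea,reverse=True)
def rect(info,cnt,z):
    """contour -> centre, (long,short) mm, long axis angle deg in world, on plane z"""
    w=ray(info,cnt[:,0,:],z)[:,:2]
    (c,s,a)=cv2.minAreaRect((w*1000).astype(np.float32))
    if s[0]<s[1]: s=(s[1],s[0]);a+=90
    return np.round(c,1),np.round(s,1),round((a+90)%180-90,1)
E
python3 - <<'E'
from h import *
im=cv2.imread("pics/top0.png");info=bot.camera_info("top")
h=cv2.cvtColor(im,cv2.COLOR_BGR2HSV);H,S,V=[h[:,:,k].astype(int) for k in range(3)]
blue=(H>100)&(H<130)&(S>120);red=((H<8)|(H>172))&(S>130)&(V>80)
blue[:140]=0
for k in blobs(blue)[:1]:print("mat",rect(info,k,.003))
red2=red.copy();red2[:,:350]=0
for k in blobs(red2):print("stop",rect(info,k,.028),k[:,0].mean(0))
dk=(V<60);dk[:, :160]=0;dk[:,185:]=0;dk[:205]=0;dk[235:]=0
for k in blobs(dk):print("handle",rect(info,k,.092),cv2.contourArea(k))
c=im[195:250,350:430];print(V[200:240:4,155:192:3]);print(S[200:240:4,155:192:3])
a=cv2.resize(im[145:255,105:205],(400,440),interpolation=cv2.INTER_CUBIC);b=cv2.resize(im[190:270,350:420],(385,440),interpolation=cv2.INTER_CUBIC)
cv2.imwrite("pics/crop0.png",np.hstack([a,b]))
E
```

```text
mat (array([599.,  28.]), array([197.1, 156.6]), 15.5)
stop (array([ 442.7, -309.4]), array([84.3, 12.4]), -16.9) [373.72727273 227.70909091]
stop (array([ 501.8, -390.9]), array([48.2, 12.2]), 73.1) [398.         209.55555556]
handle (array([479.5, 335.2]), array([58.6, 17.5]), -10.7) 87.5
[[130 132 132 107  96  83  88  90  91 130 129 133 133]
 [127 125 129  95  98  95  97 103 104 104  80 131 132]
 [128 127 123  97  97  78  78 100  95 101  56 129 134]
 [127 125 113  96  96  41  38  99  98  99  62 130 131]
 [127 129  99  95  90  38  57 100 101  99  92 130 129]
 [131 126  97  99  51  39  74 100  95  75 129 129 127]
 [125 124  99  98  36  38 100 102 101  53 131 129 128]
 [133 112 102  99  70  55  99 100 103  78 133 129 129]
 [127 100 101  92 101 101 102  98  92  95 127 132 129]
 [128 128 110 116 108 104 102 103  76 129 127 128 126]]
[[18 19 21  7 11 22 17  8 22 20 16 23 15]
 [20 18 16  8  8  8  8 10 12 15 19 21 15]
 [22 20 19  5  3 16  7 10 11 15 46 20 21]
 [20 16 11  5  3  0 40 13  8 10 78 20 19]
 [22 20  8  3  8 34  9  8 18  3 36 20 18]
 [16 16  5  5  5 13  7  3  8 10 22 24 20]
 [14 19  8 13 14 54  5  8  3 58 14 16 16]
 [17 14 10  3  7 32 13  5 10 72 19 20 20]
 [18  8 10  3  8  3 10 16 11 30 14 21 20]
 [18 18 12 18 14  7 10  5 20 16 16 22 16]]
```

View pics/crop0.png

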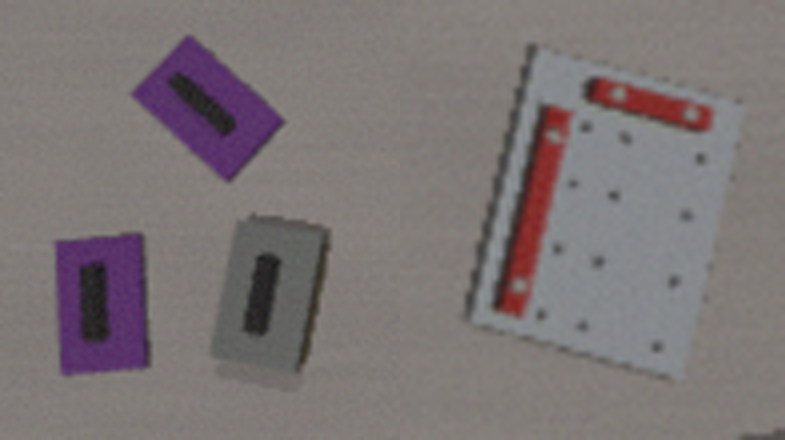

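The enlarged crop confirms it: a grey cover with a yellow edge beneath it, and the two flat purple ones are look-alikes. The cover handle is at about (0.480, 0.335), angle -11°, which is within reach. Moving above it.

{"fn": "step_arm", "kwargs": {"targets": "1 0.17 0.41 0.06 0 0 0.85;1 0.17 0.41 0.06 0 0 0.85;1 0.17 0.41 0.06 0 0 0.85;1 0.17 0.41 0.06 0 0 0.85;1 0.17 0.41 0.06 0 0 0.85;1 0.17 0.41 0.06 0 0 0.85;1 0.17 0.41 0.06 0 0 0.85"}}

```text
clock: 0.68
eef_pos: [0.2242, -0.2727, 0.2618]
tool_rot: [0.888, 0.459, 0.0, 0.0]
ft_force: [-0.2, -0.2, -0.3]
grip_width: 0.0851
grasp_force: 0.0
```

{"fn": "step_arm", "kwargs": {"targets": "1 0.17 0.41 0 0 0 0.85;1 0.17 0.41 0 0 0 0.85;1 0.17 0.41 0 0 0 0.85;1 0.17 0.41 0 0 0 0.85;1 0.17 0.41 0 0 0 0.85;1 0.17 0.41 0 0 0 0.85;1 0.17 0.41 0 0 0 0.85"}}

```text
clock: 1.27
eef_pos: [0.3097, -0.0685, 0.261]
tool_rot: [0.689, 0.725, 0.0, -0.0]
ft_force: [0.8, -0.6, -1.2]
grip_width: 0.0857
grasp_force: 0.0
```

{"fn": "step_arm", "kwargs": {"targets": "1 0.17 0.41 0 0 0 0.85;1 0.17 0.41 0 0 0 0.85;1 0.17 0.41 0 0 0 0.85;1 0.17 0.41 0 0 0 0.85;1 0.17 0.41 0 0 0 0.85;1 0.17 0.41 0 0 0 0.85;1 0.17 0.41 0 0 0 0.85"}}

```text
clock: 1.85
eef_pos: [0.3954, 0.1359, 0.2603]
tool_rot: [0.415, 0.91, -0.0, -0.0]
ft_force: [0.7, -0.2, -0.1]
grip_width: 0.0855
grasp_force: 0.0
```

{"fn": "step_arm", "kwargs": {"targets": "1 0.17 0.40 0 0 0 0.85;1 0.17 0.40 0 0 0 0.85;1 0.17 0.40 0 0 0 0.85;1 0.17 0.40 0 0 0 0.85;1 0.17 0.40 0 0 0 0.85;1 0.17 0.40 0 0 0 0.85;1 0.17 0.40 0 0 0 0.85;1 0.17 0.40 0 0 0 0.85"}}

```text
clock: 2.52
eef_pos: [0.4793, 0.3325, 0.2601]
tool_rot: [0.097, 0.995, -0.001, -0.001]
ft_force: [-0.3, -0.1, 0.0]
grip_width: 0.0854
grasp_force: 0.0
```

Run:
```python
from h import *
o=bot.get_obs();i=bot.camera_info("wrist");im=bot.camera("wrist")[:,:,::-1];cv2.imwrite("pics/w1.png",im)
print(o['eef_pos'],o['tool_rot'],o['joint_pos'],{k:np.round(v,3).tolist() for k,v in i.items() if k!='name'})
import pickle;pickle.dump(i,open("w1.pkl","wb"))
```

```text
[0.47927168 0.33247369 0.26011307] [ 9.72608799e-02  9.95257715e-01 -1.32154761e-03 -8.09276359e-04] [ 6.06991937e-01  4.04410551e-01  3.09325099e-01  1.47865583e+00
 -9.65880652e-04  8.01823352e-01] {'vertical_fov': 63.621, 'cx': 259.298, 'cy': 193.921, 'pose': [[0.194, -0.929, -0.315, 0.398], [0.981, 0.183, 0.066, 0.348], [-0.004, -0.322, 0.947, 0.403], [0.0, 0.0, 0.0, 1.0]]}
```

View pics/w1.png

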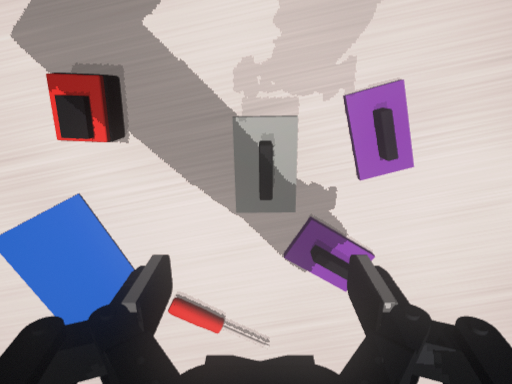

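The wrist view shows the grey cover with corners near (234,116), (297,116), (296,212) and (236,212), and its handle at (266,170).

Run:
```python
from h import *
import pickle
i=pickle.load(open("w1.pkl","rb"));im=cv2.imread("pics/w1.png")
h=cv2.cvtColor(im,cv2.COLOR_BGR2HSV)
w=ray(i,[(234,116),(297,116),(296,212),(236,212)],.064);print(w.round(4),w.mean(0))
d=[w[1]-w[0],w[2]-w[1]];print([np.linalg.norm(k) for k in d],np.degrees(np.arctan2(d[1][1],d[1][0])),np.degrees(np.arctan2(d[0][1],d[0][0])))
V=h[:,:,2];m=V<45;m[:, :250]=0;m[:,282:]=0;m[:130]=0;m[208:]=0
for k in blobs(m):
    print(cv2.boundingRect(k),rect(i,k,.092),rect(i,k,.064))
```

```text
[[0.4194 0.3151 0.064 ]
 [0.4324 0.3809 0.064 ]
 [0.541  0.3626 0.064 ]
 [0.5274 0.2932 0.064 ]] [0.48004532 0.33793997 0.064     ]
[np.float64(0.06710254421748969), np.float64(0.11018078897058163)] -9.567293402208575 78.82073612265688
```

{"fn": "step_arm", "kwargs": {"targets": "1 0.002 0.011 -0.2 0 0 0;1 0.002 0.011 -0.2 0 0 0;1 0.002 0.011 -0.2 0 0 0;1 0.002 0.011 -0.25 0 0 0;1 0.002 0.011 -0.3 0 0 0;1 0.002 0.011 -0.34 0 0 0;1 0.002 0.011 -0.37 0 0 0;1 0.002 0.011 -0.381 0 0 0;1 0.002 0.011 -0.381 0 0 0"}}

```text
clock: 3.32
eef_pos: [0.4788, 0.3375, 0.07]
tool_rot: [0.097, 0.995, -0.001, -0.001]
ft_force: [0.5, 0.2, 0.4]
grip_width: 0.0855
grasp_force: 0.0
```

{"fn": "step_arm", "kwargs": {"targets": "-1 0 0 0 0 0 0;-1 0 0 0 0 0 0;-1 0 0 0 0 0 0;-1 0 0 0 0 0 0;-1 0 0 0 0 0 0;-1 0 0 0 0 0 0;-1 0 0 0 0 0 0;-1 0 0 0 0 0 0;-1 0 0 0 0 0 0;-1 0 0 0 0 0 0"}}

```text
clock: 4.15
eef_pos: [0.4799, 0.3404, 0.0715]
tool_rot: [0.095, 0.995, 0.0, 0.0]
ft_force: [-0.8, -1.2, 5.5]
grip_width: 0.0127
grasp_force: 60.5
```

{"fn": "step_arm", "kwargs": {"targets": "-1 0 0 0.01 0 0 0;-1 0 0 0.02 0 0 0;-1 0 0 0.03 0 0 0;-1 0 0 0.05 0 0 0;-1 0 0 0.08 0 0 0;-1 0 0 0.12 0 0 0;-1 0 0 0.17 0 0 0;-1 0 0 0.22 0 0 0;-1 0 0 0.24 0 0 0;-1 0 0 0.24 0 0 0"}}

```text
clock: 4.98
eef_pos: [0.4812, 0.3413, 0.1946]
tool_rot: [0.095, 0.995, 0.002, 0.003]
ft_force: [0.2, 0.5, -0.8]
grip_width: 0.0127
grasp_force: 59.6
```

Run:
```python
from h import *
import pickle
cv2.imwrite("pics/t2.png",bot.camera("top")[:,:,::-1])
i=bot.camera_info("wrist");im=bot.camera("wrist")[:,:,::-1];s=bot.camera("scene")[:,:,::-1]
cv2.imwrite("pics/w2.png",im);cv2.imwrite("pics/s2.png",s);pickle.dump(i,open("w2.pkl","wb"))
cv2.imwrite("pics/c2.png",np.hstack([cv2.resize(im,(400,300)),cv2.resize(s[150:300,270:470],(400,300))]))
```

```text
(no output)
```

View pics/c2.png

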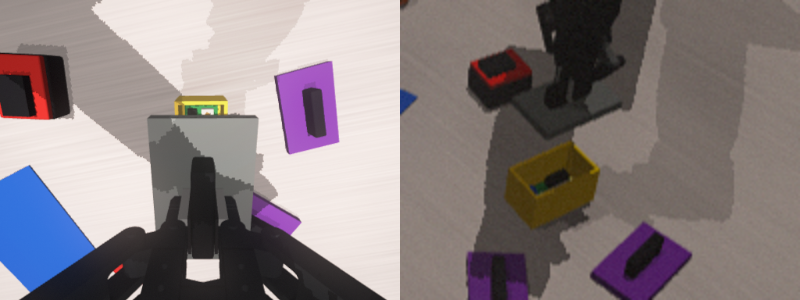

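The cover is held (wrist crop), and the box stands upright and undisturbed (scene crop). Carrying the cover to the mat centre (0.599, 0.028).

{"fn": "step_arm", "kwargs": {"targets": "-1 0.02 -0.05 0 0 0 0.05;-1 0.05 -0.12 0 0 0 0.12;-1 0.08 -0.2 0 0 0 0.2;-1 0.11 -0.28 0 0 0 0.28;-1 0.14 -0.36 0 0 0 0.36;-1 0.17 -0.44 0 0 0 0.44;-1 0.2 -0.52 0 0 0 0.52;-1 0.22 -0.58 0 0 0 0.56;-1 0.236 -0.626 0 0 0 0.58;-1 0.236 -0.626 0 0 0 0.58"}}

```text
clock: 5.97
eef_pos: [0.5977, 0.0217, 0.1881]
tool_rot: [-0.129, 0.992, -0.001, -0.002]
ft_force: [0.0, 0.7, -2.1]
grip_width: 0.0124
grasp_force: 59.6
```

{"fn": "step_arm", "kwargs": {"targets": "-1 0 0 -0.06 0 0 0;-1 0 0 -0.12 0 0 0;-1 0 0 -0.17 0 0 0;-1 0 0 -0.21 0 0 0;-1 0 0 -0.24 0 0 0;-1 0 0 -0.26 0 0 0;-1 0 0 -0.28 0 0 0;-1 0 0 -0.29 0 0 0;-1 0 0 -0.3 0 0 0;-1 0 0 -0.3 0 0 0"}}

```text
clock: 6.8
eef_pos: [0.5972, 0.0272, 0.0401]
tool_rot: [-0.132, 0.991, 0.0, -0.0]
ft_force: [0.2, 0.4, -2.0]
grip_width: 0.0129
grasp_force: 59.6
```

{"fn": "step_arm", "kwargs": {"targets": "-1 0 0 -0.01 0 0 0;-1 0 0 -0.018 0 0 0;-1 0 0 -0.024 0 0 0;-1 0 0 -0.028 0 0 0;-1 0 0 -0.028 0 0 0;-1 0 0 -0.028 0 0 0"}}

```text
clock: 7.3
eef_pos: [0.5975, 0.027, 0.0268]
tool_rot: [-0.132, 0.991, -0.0, -0.0]
ft_force: [1.3, 1.2, -1.2]
grip_width: 0.0127
grasp_force: 59.6
```

{"fn": "step_arm", "kwargs": {"targets": "-1 0 0 -0.002 0 0 0;-1 0 0 -0.004 0 0 0;-1 0 0 -0.006 0 0 0;-1 0 0 -0.006 0 0 0"}}

```text
clock: 7.63
eef_pos: [0.5974, 0.0271, 0.0236]
tool_rot: [-0.132, 0.991, 0.0, -0.0]
ft_force: [1.1, 0.3, -1.7]
grip_width: 0.0129
grasp_force: 59.6
```

{"fn": "step_arm", "kwargs": {"targets": "-1 0 0 -0.002 0 0 0;-1 0 0 -0.004 0 0 0;-1 0 0 -0.004 0 0 0"}}

```text
clock: 7.88
eef_pos: [0.5977, 0.0271, 0.0225]
tool_rot: [-0.132, 0.991, -0.0, 0.0]
ft_force: [-1.5, -0.3, 4.6]
grip_width: 0.0128
grasp_force: 60.2
```

Contact at 4.6 N, releasing.

{"fn": "step_arm", "kwargs": {"targets": "-0.4 0 0 0 0 0 0;-0.4 0 0 0 0 0 0;-0.2 0 0 0 0 0 0;0 0 0 0 0 0 0;0 0 0 0 0 0 0;0 0 0 0.02 0 0 0;0 0 0 0.06 0 0 0;1 0 0 0.12 0 0 0;1 0 0 0.2 0 0 0;1 0 0 0.28 0 0 0"}}

```text
clock: 8.72
eef_pos: [0.5966, 0.027, 0.1631]
tool_rot: [-0.132, 0.991, 0.0, -0.001]
ft_force: [1.6, -0.6, -0.2]
grip_width: 0.0771
grasp_force: 0.0
```

{"fn": "step_arm", "kwargs": {"targets": "1 -0.06 0.15 0.14 0 0 -0.14;1 -0.12 0.32 0.14 0 0 -0.29;1 -0.18 0.48 0.14 0 0 -0.43;1 -0.24 0.626 0.14 0 0 -0.58;1 -0.24 0.626 0.14 0 0 -0.58;1 -0.24 0.626 0.14 0 0 -0.58;1 -0.24 0.626 0.14 0 0 -0.58;1 -0.24 0.626 0.14 0 0 -0.58;1 -0.24 0.626 0.14 0 0 -0.58;1 -0.24 0.626 0.14 0 0 -0.58"}}

```text
clock: 9.55
eef_pos: [0.4757, 0.3444, 0.2331]
tool_rot: [0.092, 0.996, 0.001, 0.0]
ft_force: [-0.1, 0.2, -0.8]
grip_width: 0.0856
grasp_force: 0.0
```

Run:
```python
from h import *
import pickle
o=bot.get_obs();i=bot.camera_info("wrist");im=bot.camera("wrist")[:,:,::-1];t=bot.camera("top")[:,:,::-1]
cv2.imwrite("pics/w3.png",im);cv2.imwrite("pics/t3.png",t);pickle.dump(i,open("w3.pkl","wb"))
print(o['eef_pos'],o['tool_rot'],o['joint_pos'])
cv2.imwrite("pics/c3.png",np.hstack([im,cv2.resize(t[130:226,230:300],(280,384))]))
h=cv2.cvtColor(im,cv2.COLOR_BGR2HSV)
y=cv2.inRange(h,(18,110,60),(35,255,255))
k=blobs(y,100)
print([cv2.boundingRect(c) for c in k]);c=max(k,key=cv2.contourArea)
print(rect(i,c,.06),cv2.approxPolyDP(cv2.convexHull(c),4,True)[:,0].tolist())
```

```text
[0.47572093 0.34444199 0.233114  ] [9.19038770e-02 9.95766966e-01 1.27077718e-03 4.60017269e-04] [6.26003750e-01 4.14478059e-01 2.55100467e-01 1.40905375e+00
 1.30874125e-03 8.10072959e-01]
[(225, 124, 60, 97)]
(array([477.8, 338.5]), array([104.6,  60.1]), -10.5) [[280, 124], [282, 219], [229, 220], [225, 130], [230, 124]]
```

View pics/c3.png

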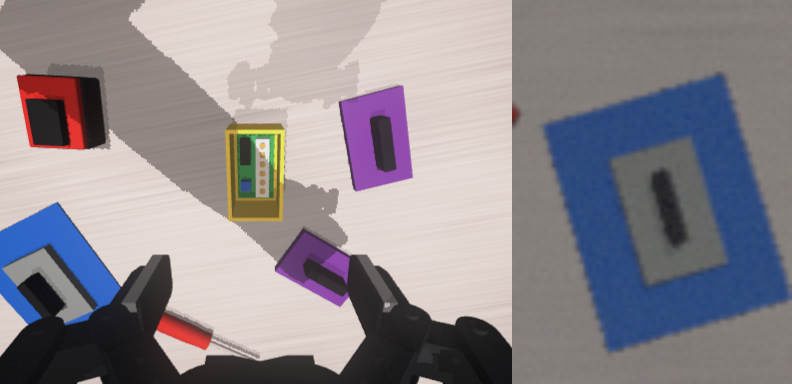

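The cover lies right way up, well inside the mat. The box rim is at (225–285, 124–220), centre about (0.480, 0.338), yaw -10.5°. Descending to grip it.

{"fn": "step_arm", "kwargs": {"targets": "1 0.005 -0.005 0 0 0 0;1 0.005 -0.005 -0.08 0 0 0;1 0.005 -0.005 -0.16 0 0 0;1 0.005 -0.005 -0.22 0 0 0;1 0.005 -0.005 -0.27 0 0 0;1 0.005 -0.005 -0.32 0 0 0;1 0.005 -0.005 -0.36 0 0 0;1 0.005 -0.005 -0.4 0 0 0;1 0.005 -0.005 -0.417 0 0 0;1 0.005 -0.005 -0.417 0 0 0"}}

```text
clock: 10.48
eef_pos: [0.4792, 0.3348, 0.0209]
tool_rot: [0.096, 0.995, -0.002, -0.002]
ft_force: [0.0, -0.5, -0.1]
grip_width: 0.0854
grasp_force: 0.0
```

{"fn": "step_arm", "kwargs": {"targets": "0.6 0 0 0 0 0 0;0.5 0 0 0 0 0 0;0.3 0 0 0 0 0 0;0 0 0 0 0 0 0;0 0 0 0 0 0 0;0 0 0 0 0 0 0;0 0 0 0 0 0 0;0 0 0 0 0 0 0"}}

```text
clock: 11.15
eef_pos: [0.4818, 0.3385, 0.0255]
tool_rot: [0.095, 0.995, 0.001, 0.002]
ft_force: [1.1, -0.8, 6.4]
grip_width: 0.0589
grasp_force: 68.2
```

{"fn": "step_arm", "kwargs": {"targets": "0 0 0 0.02 0 0 0;0 0 0 0.05 0 0 0;0 0 0 0.09 0 0 0;0 0 0 0.14 0 0 0;0 0 0 0.2 0 0 0;0 0 0 0.26 0 0 0;0 0 0 0.3 0 0 0;0 0 0 0.32 0 0 0;0 0 0 0.32 0 0 0"}}

```text
clock: 11.9
eef_pos: [0.4807, 0.3382, 0.1858]
tool_rot: [0.095, 0.995, 0.001, 0.001]
ft_force: [0.2, 0.4, -4.0]
grip_width: 0.0589
grasp_force: 66.9
```

Run:
```python
from h import *
im=cv2.imread("pics/t3.png");info=bot.camera_info("top")
h=cv2.cvtColor(im,cv2.COLOR_BGR2HSV);H,S,V=[h[:,:,k].astype(int) for k in range(3)]
red=(((H<10)|(H>170))&(S>90)&(V>60)).astype(np.uint8);red[:,:350]=0
red=cv2.morphologyEx(red,cv2.MORPH_CLOSE,np.ones((5,5)))
for k in blobs(red):print("stop",rect(info,k,.028))
pl=((V>150)&(S<40)).astype(np.uint8);pl[:,:350]=0;pl[:190]=0;pl[270:]=0;pl[:,420:]=0
pl=cv2.morphologyEx(pl|red,cv2.MORPH_CLOSE,np.ones((9,9)))
for k in blobs(pl)[:1]:print("plate",rect(info,k,.012))
```

```text
stop (array([ 443.3, -309.6]), array([124.5,  15.5]), -16.9)
stop (array([ 504.6, -381.6]), array([72.4, 14. ]), 73.1)
plate (array([ 444.4, -315.2]), array([128. ,  15.7]), -16.9)
```

The stop masks give 124.5×15.5 mm and 72.4×14 mm, matching the given sizes. Both stops agree on the home centre at about (0.454, -0.351), angle -16.7°. Carrying the box to a point backed off 12 mm from home in each direction.

{"fn": "step_arm", "kwargs": {"targets": "0 0 -0.04 0 0 0 0;0 -0.01 -0.1 0 0 0 -0.02;0 -0.02 -0.18 0 0 0 -0.04;0 -0.03 -0.26 0 0 0 -0.06;0 -0.04 -0.34 0 0 0 -0.08;0 -0.04 -0.42 0 0 0 -0.1;0 -0.04 -0.5 0 0 0 -0.129;0 -0.04 -0.58 0 0 0 -0.129;0 -0.04 -0.65 0 0 0 -0.129;0 -0.04 -0.7 0 0 0 -0.129"}}

```text
clock: 12.73
eef_pos: [0.4577, -0.0152, 0.1811]
tool_rot: [0.146, 0.989, -0.001, -0.002]
ft_force: [0.9, 0.5, -3.8]
grip_width: 0.0593
grasp_force: 67.3
```

{"fn": "step_arm", "kwargs": {"targets": "0 0 -0.06 0 0 0 0;0 -0.01 -0.14 0 0 0 0;0 -0.02 -0.22 0 0 0 0;0 -0.03 -0.3 0 0 0 0;0 -0.04 -0.38 0 0 0 0;0 -0.043 -0.46 0 0 0 0;0 -0.043 -0.54 0 0 0 0;0 -0.043 -0.61 0 0 0 0;0 -0.043 -0.67 0 0 0 0;0 -0.043 -0.694 0 0 0 0"}}

```text
clock: 13.57
eef_pos: [0.4368, -0.3628, 0.1804]
tool_rot: [0.147, 0.989, 0.0, -0.002]
ft_force: [1.1, 0.7, -4.2]
grip_width: 0.0592
grasp_force: 67.2
```

{"fn": "step_arm", "kwargs": {"targets": "0 0 0 -0.1 0 0 0;0 0 0 -0.14 0 0 0;0 0 0 -0.16 0 0 0;0 0 0 -0.16 0 0 0;0 0 0 -0.16 0 0 0"}}

```text
clock: 13.98
eef_pos: [0.438, -0.3584, 0.1025]
tool_rot: [0.145, 0.989, 0.001, -0.001]
ft_force: [-0.3, -0.2, -3.6]
grip_width: 0.0592
grasp_force: 67.1
```

Run:
```python
from h import *
import pickle
o=bot.get_obs();i=bot.camera_info("wrist");im=bot.camera("wrist")[:,:,::-1];t=bot.camera("top")[:,:,::-1]
cv2.imwrite("pics/w4.png",im);cv2.imwrite("pics/t4.png",t);pickle.dump(i,open("w4.pkl","wb"))
print(o['eef_pos'],o['tool_rot'],o['ft_force'])
cv2.imwrite("pics/c4.png",np.hstack([im,cv2.resize(t[180:276,350:420],(280,384))]))
```

```text
[ 0.43801928 -0.35844799  0.10245741] [ 1.45042611e-01  9.89424265e-01  8.05932420e-04 -1.27079344e-03] [-0.26995484 -0.17873709 -3.59432126]
```

View pics/c4.png

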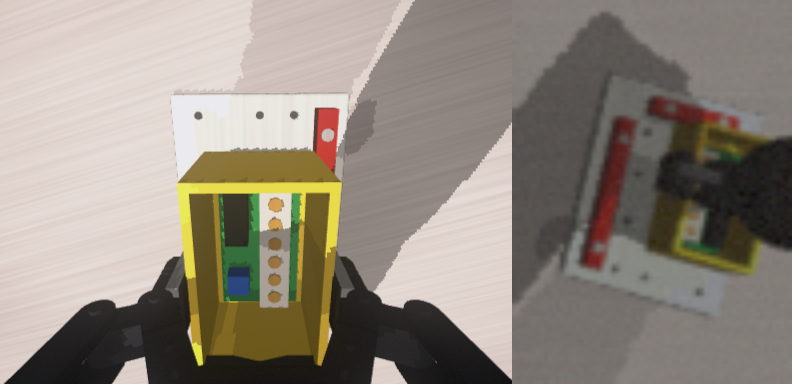

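The wrist view shows the box gripped square: rim corners at (178,183) and (341,183), and the long stop's end at (314–340, 108), clear of the box. Checking the box-in-hand offset and the plate edge.

Run:
```python
from h import *
import pickle
i=pickle.load(open("w4.pkl","rb"));im=cv2.imread("pics/w4.png")
h=cv2.cvtColor(im,cv2.COLOR_BGR2HSV)
th=np.radians(-16.7);R=np.array([[np.cos(th),-np.sin(th)],[np.sin(th),np.cos(th)]]);home=np.array([.4543,-.3511])
J=lambda w:((w[:,:2]-home)@R*1000+10).round(1)   # jig frame mm
print("rim",J(ray(i,[(178,182),(341,182)],.137)))
print("plate corners",J(ray(i,[(171,95),(349,93)],.012)),"expect x -85, y 65/-65")
r=cv2.inRange(h,(0,120,60),(9,255,255))|cv2.inRange(h,(171,120,60),(180,255,255))
for k in blobs(r,100):
    p=cv2.approxPolyDP(cv2.convexHull(k),3,True)[:,0];print(p.tolist(),J(ray(i,p,.028)).tolist())
o=bot.get_obs();q=o['tool_rot'];print("tcp jig",J(o['eef_pos'][None]),"yaw",np.degrees(2*np.arctan2(q[1],q[0]))-180)
```

```text
rim [[-54.  -32.3]
 [-54.   27.2]]
plate corners [[-82.2 -66. ]
 [-83.5  61.7]] expect x -85, y 65/-65
[[323, 108], [338, 109], [333, 172], [313, 149], [318, 109]] [[-74.0, 40.5], [-73.3, 50.7], [-29.3, 50.7], [-46.1, 35.3], [-73.4, 37.2]]
tcp jig [[-1.3 -2.6]] yaw -16.673267473627988
```

The measurements agree to about 2 mm, with a gap of roughly 14 mm to the short stop and 10 mm to the long stop. Lowering onto the plate.

{"fn": "step_arm", "kwargs": {"targets": "0 0 0 -0.04 0 0 0;0 0 0 -0.07 0 0 0;0 0 0 -0.09 0 0 0;0 0 0 -0.105 0 0 0;0 0 0 -0.115 0 0 0;0 0 0 -0.12 0 0 0;0 0 0 -0.12 0 0 0;0 0 0 -0.12 0 0 0"}}

```text
clock: 14.75
eef_pos: [0.439, -0.3598, 0.0439]
tool_rot: [0.145, 0.989, -0.0, 0.0]
ft_force: [-0.8, 0.2, -4.1]
grip_width: 0.0592
grasp_force: 67.4
```

{"fn": "step_arm", "kwargs": {"targets": "0 0 0 -0.002 0 0 0;0 0 0 -0.004 0 0 0;0 0 0 -0.006 0 0 0;0 0 0 -0.006 0 0 0;0 0 0 -0.006 0 0 0"}}

```text
clock: 15.17
eef_pos: [0.4385, -0.3594, 0.0403]
tool_rot: [0.145, 0.989, 0.0, -0.0]
ft_force: [-0.6, 0.2, -4.1]
grip_width: 0.0588
grasp_force: 67.4
```

{"fn": "step_arm", "kwargs": {"targets": "0 0 0 -0.002 0 0 0;0 0 0 -0.004 0 0 0;0 0 0 -0.004 0 0 0;0 0 0 -0.004 0 0 0"}}

```text
clock: 15.5
eef_pos: [0.4385, -0.3593, 0.0381]
tool_rot: [0.145, 0.989, 0.0, -0.0]
ft_force: [-0.3, -0.4, -4.8]
grip_width: 0.059
grasp_force: 67.4
```

{"fn": "step_arm", "kwargs": {"targets": "0 0 0 -0.002 0 0 0;0 0 0 -0.004 0 0 0;0 0 0 -0.004 0 0 0;0 0 0 -0.004 0 0 0"}}

```text
clock: 15.83
eef_pos: [0.4387, -0.3595, 0.0375]
tool_rot: [0.145, 0.989, -0.0, 0.0]
ft_force: [-3.5, 1.5, 6.1]
grip_width: 0.0592
grasp_force: 68.4
```

Seated on the plate with about 10 N down. Sliding to the long stop first, +y in the jig frame = (0.287, 0.958).

{"fn": "step_arm", "kwargs": {"targets": "0 0.0012 0.0038 0 0 0 0;0 0.0023 0.0077 0 0 0 0;0 0.0035 0.0115 0 0 0 0;0 0.0046 0.0153 0 0 0 0;0 0.0046 0.0153 0 0 0 0"}}

```text
clock: 16.25
eef_pos: [0.4422, -0.353, 0.0376]
tool_rot: [0.145, 0.989, -0.001, 0.002]
ft_force: [-1.8, -3.6, 5.2]
grip_width: 0.0591
grasp_force: 68.6
```

{"fn": "step_arm", "kwargs": {"targets": "0 0.0006 0.0019 0 0 0 0;0 0.0012 0.0038 0 0 0 0;0 0.0012 0.0038 0 0 0 0;0 0.0012 0.0038 0 0 0 0"}}

```text
clock: 16.58
eef_pos: [0.4428, -0.3514, 0.0376]
tool_rot: [0.145, 0.989, -0.002, 0.002]
ft_force: [-1.6, -4.6, 5.6]
grip_width: 0.0593
grasp_force: 68.5
```

{"fn": "step_arm", "kwargs": {"targets": "0 0.0006 0.0019 0 0 0 0;0 0.0012 0.0038 0 0 0 0;0 0.0012 0.0038 0 0 0 0;0 0.0012 0.0038 0 0 0 0"}}

```text
clock: 16.92
eef_pos: [0.4435, -0.3495, 0.0376]
tool_rot: [0.145, 0.989, -0.002, 0.002]
ft_force: [-1.3, -4.1, 5.9]
grip_width: 0.0592
grasp_force: 68.5
```

{"fn": "step_arm", "kwargs": {"targets": "0 0.0006 0.0019 0 0 0 0;0 0.0012 0.0038 0 0 0 0;0 0.0012 0.0038 0 0 0 0;0 0.0012 0.0038 0 0 0 0"}}

```text
clock: 17.25
eef_pos: [0.4437, -0.349, 0.0377]
tool_rot: [0.146, 0.989, -0.003, 0.001]
ft_force: [-2.4, -6.8, 5.5]
grip_width: 0.059
grasp_force: 68.5
```

Contact with the long stop. Now sliding along it to the short stop, +x in the jig frame = (0.958, -0.287).

{"fn": "step_arm", "kwargs": {"targets": "0 0.0038 -0.0011 0 0 0 0;0 0.0077 -0.0023 0 0 0 0;0 0.0115 -0.0034 0 0 0 0;0 0.0153 -0.0046 0 0 0 0;0 0.0192 -0.0057 0 0 0 0;0 0.0192 -0.0057 0 0 0 0;0 0.0192 -0.0057 0 0 0 0"}}

```text
clock: 17.83
eef_pos: [0.4505, -0.351, 0.0377]
tool_rot: [0.146, 0.989, -0.002, -0.001]
ft_force: [-9.4, -4.4, 11.0]
grip_width: 0.0591
grasp_force: 69.2
```

{"fn": "step_arm", "kwargs": {"targets": "0 0.0019 -0.0006 0 0 0 0;0 0.0038 -0.0011 0 0 0 0;0 0.0038 -0.0011 0 0 0 0;0 0.0038 -0.0011 0 0 0 0"}}

```text
clock: 18.17
eef_pos: [0.4521, -0.3514, 0.0377]
tool_rot: [0.146, 0.989, -0.002, -0.001]
ft_force: [-10.9, -3.5, 11.4]
grip_width: 0.0592
grasp_force: 69.3
```

{"fn": "step_arm", "kwargs": {"targets": "0 0.0019 -0.0006 0 0 0 0;0 0.0038 -0.0011 0 0 0 0;0 0.0038 -0.0011 0 0 0 0;0 0.0038 -0.0011 0 0 0 0"}}

```text
clock: 18.5
eef_pos: [0.454, -0.352, 0.0377]
tool_rot: [0.146, 0.989, -0.002, -0.001]
ft_force: [-10.9, -3.6, 12.1]
grip_width: 0.0594
grasp_force: 69.3
```

{"fn": "step_arm", "kwargs": {"targets": "0 0.0019 -0.0006 0 0 0 0;0 0.0038 -0.0011 0 0 0 0;0 0.0038 -0.0011 0 0 0 0;0 0.0038 -0.0011 0 0 0 0"}}

```text
clock: 18.83
eef_pos: [0.4559, -0.3525, 0.0377]
tool_rot: [0.146, 0.989, -0.002, -0.001]
ft_force: [-10.3, -4.5, 11.8]
grip_width: 0.0594
grasp_force: 69.3
```

{"fn": "step_arm", "kwargs": {"targets": "0 0.0019 -0.0006 0 0 0 0;0 0.0038 -0.0011 0.001 0 0 0;0 0.0038 -0.0011 0.001 0 0 0;0 0.0038 -0.0011 0.001 0 0 0"}}

```text
clock: 19.17
eef_pos: [0.4562, -0.3526, 0.0378]
tool_rot: [0.146, 0.989, -0.002, -0.003]
ft_force: [-13.7, -4.5, 11.8]
grip_width: 0.0595
grasp_force: 69.3
```

{"fn": "step_arm", "kwargs": {"targets": "0 0.0019 -0.0006 0 0 0 0;0 0.0038 -0.0011 0.001 0 0 0;0 0.0038 -0.0011 0.001 0 0 0;0 0.0038 -0.0011 0.001 0 0 0"}}

```text
clock: 19.5
eef_pos: [0.4562, -0.3526, 0.0379]
tool_rot: [0.146, 0.989, -0.002, -0.005]
ft_force: [-16.9, -2.9, 13.0]
grip_width: 0.0591
grasp_force: 69.5
```

Both stops are in contact. The hand leans about 0.6° under the push, so I'm levelling it and adding some +y press.

{"fn": "step_arm", "kwargs": {"targets": "0 0.001 0.0011 0 0.002 -0.005 0;0 0.002 0.0022 0 0.004 -0.01 0;0 0.003 0.0033 0 0.004 -0.014 0;0 0.003 0.0033 0 0.004 -0.014 0;0 0.003 0.0033 0 0.004 -0.014 0"}}

```text
clock: 19.92
eef_pos: [0.4564, -0.3526, 0.0378]
tool_rot: [0.146, 0.989, -0.002, -0.001]
ft_force: [-19.0, -8.3, 14.8]
grip_width: 0.0593
grasp_force: 69.9
```

```bash
cat > st.py <<'E'
from h import *
from scipy.spatial.transform import Rotation as Ro
o=bot.get_obs();r=Ro.from_quat(o['tool_rot']).as_matrix();th=np.radians(-16.7)
ex,ey=np.array([np.cos(th),np.sin(th),0]),np.array([-np.sin(th),np.cos(th),0])
f=o['ft_force'];up=-r[:,2]
print("F jig",(f@ex).round(1),(f@ey).round(1),f[2].round(1),"lean deg jig x,y",np.degrees([up@ex,up@ey]).round(2),"yaw",np.degrees(np.arctan2(-r[1,0],-r[0,0])).round(2),"torque",o['ft_torque'].round(2),"pos",o['eef_pos'].round(4),o['clock'])
E
python3 st.py
python3 - <<'E'
from h import *
w=bot.camera("wrist")[:,:,::-1];t=bot.camera("top")[:,:,::-1];s=bot.camera("scene")[:,:,::-1]
cv2.imwrite("pics/c5.png",np.hstack([w,np.vstack([cv2.resize(t[190:262,350:422],(192,192),interpolation=cv2.INTER_CUBIC),cv2.resize(s[100:150,170:245],(192,192),interpolation=cv2.INTER_CUBIC)])]))
E
```

```text
F jig -15.9 -13.4 14.8 lean deg jig x,y [0.07 0.19] yaw -16.84 torque [-1.53  4.1   0.81] pos [ 0.4564 -0.3526  0.0378] 19.9167
```

View pics/c5.png

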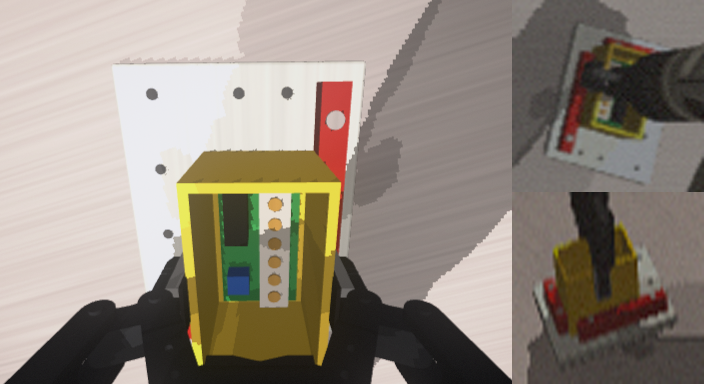

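The wrist and scene crops show the box against both stops, with the short stop's tip at (188,330). The vertical torque of 0.81 N·m suggests the box bears on one end of the long stop, so I'm turning it slightly towards square.

{"fn": "step_arm", "kwargs": {"targets": "0 0 0 0 0 0 0.005;0 0 0 0 0 0 0.011;0 0 0 0 0 0 0.011;0 0 0 0 0 0 0.011"}}

```text
clock: 20.4
eef_pos: [0.4562, -0.3526, 0.0376]
tool_rot: [0.144, 0.99, -0.001, -0.001]
ft_force: [-18.8, -7.1, 12.7]
grip_width: 0.059
grasp_force: 69.4
```

```bash
python3 st.py
```

```text
F jig -15.9 -12.1 12.7 lean deg jig x,y [0.08 0.14] yaw -16.56 torque [-1.53  3.84 -0.43] pos [ 0.4562 -0.3526  0.0376] 20.4
```

{"fn": "step_arm", "kwargs": {"targets": "0 0.002 0.001 0 0 -0.001 -0.002;0 0.004 0.002 0 0.002 -0.002 -0.004;0 0.005 0.003 0 0.003 -0.004 -0.004;0 0.005 0.003 0 0.003 -0.004 -0.004;0 0.005 0.003 0 0.003 -0.004 -0.004;0 0.005 0.003 0 0.003 -0.004 -0.004"}}

```text
clock: 20.9
eef_pos: [0.4563, -0.3525, 0.0377]
tool_rot: [0.145, 0.989, -0.002, -0.002]
ft_force: [-26.3, -11.5, 16.9]
grip_width: 0.0591
grasp_force: 69.9
```

```bash
python3 st.py
```

```text
F jig -21.9 -18.6 16.9 lean deg jig x,y [0.15 0.21] yaw -16.71 torque [-2.28  5.04  0.46] pos [ 0.4563 -0.3525  0.0377] 20.9
```

{"fn": "step_arm", "kwargs": {"targets": "0 0 0 0 0.003 -0.002 0.002;0 0 0 0 0.005 -0.003 0.002;0 0 0 0 0.005 -0.003 0.002;0 0 0 0 0.005 -0.003 0.002;0 0 0 0 0.005 -0.003 0.002;0 0 0 0 0.005 -0.003 0.002"}}

```text
clock: 21.4
eef_pos: [0.4563, -0.3525, 0.0376]
tool_rot: [0.145, 0.989, 0.0, -0.001]
ft_force: [-26.1, -10.1, 15.4]
grip_width: 0.0592
grasp_force: 69.7
```

```bash
python3 st.py
```

```text
F jig -22.1 -17.2 15.4 lean deg jig x,y [ 0.09 -0.04] yaw -16.66 torque [-2.43  5.06  0.22] pos [ 0.4563 -0.3525  0.0376] 21.4
```

The box is level, square and steadily pressed on both stops (about 22 N and 17 N). Handing in.

```bash
python3 -c "
from workcell import bot
print(bot.job_done())"
```

```text
the job is handed in; nothing more can be done
None
```

The grey cover lies right way up on the blue mat, and I handed the job in at about 21 s with the box still gripped flat in the jig corner, pushing about 22 N towards the short stop and 17 N towards the long one; the verdict was not shown.

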